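# Close the yoke arm and press start on the lapping machine

### The job

Push the yellow yoke arm of the green lapping machine home with your fingertips, until it rests against the red stop post, and only then gently press the green start button on the grey control box well down and let it spring back. Do not press the red, yellow or black button, and do not move or lift the ring on the plate or any of the loose things standing about. Finish with the hand withdrawn and touching nothing.

Things in the scene. Friction and masses are not known exactly. Their poses are not given: they have to be found in the camera images.
- yoke (a joint): Swing of the yellow yoke arm, rad: 0 = home against the red stop post; it grows to 1.0 as the arm swings out to the machine's +y side, clockwise from above, about the vertical axis through yoke_pivot. Starts 0.4 to 0.8 out. Stiff hinge: 0.3 N m of friction (about 2 N at yoke_push), no spring, stays where left. Home below 0.04.
- yoke_push (a point): Centre of the yoke arm's bar where to push it, 170 mm from the pivot axis. Bar 22 mm wide, 30 mm high, with flat upright sides; its black free end is 80 mm further out. Its x axis points along the bar to the pivot; its y axis points out of the side to push on (push towards -y, along the arc). The plate's top lies 29 mm and the casing's top 47 mm below this point.
- yoke_pivot (a point): Point on the yoke arm's vertical pivot axis, at the height of yoke_push. Fixed to the machine; its axes are the machine's.
- machine: Green bench lapping machine, 300 (x) by 280 (y) mm, fixed; origin under its centre. Casing top at 80 mm; still aluminium plate, 200 mm across, top at 98 mm. Yoke pivot at its x = +120 mm; when home the arm lies over the plate along the machine's -x. Red stop post, 16 mm across, at its x -125, y -19.5 mm, 142 mm tall, next to the arm's free end when home.
- start_top (a point): Centre of the top face of the green START button, cap 30 mm across. Press straight down.
- start (a joint): Travel of the green START button in m: 0 = up, 0.006 = fully down. Its spring takes 5 N when fully down; it springs back by itself. Counts as pressed at 0.004.
- start_base: Round housing of the green button together with the button; origin at the centre of its underside on the grey control box's top, 70 mm above the table.
- stop (a joint): Travel of the red STOP button in m, otherwise like the green one. Leave it alone.
- jog (a joint): Travel of the yellow button in m, otherwise like the green one. Leave it alone.
- lamp (a joint): Travel of the black button in m, otherwise like the green one. Leave it alone.
- console: Grey control box, 150 mm (x) by 230 mm (y) by 70 mm high, fixed to the table; origin under its centre. The four buttons stand on its top in a row along its y axis, 52 mm apart, at its x = -35 mm, in any order of colours.
- ring: Loose steel ring, 52 mm across and 22 mm high, lying on the lap plate on the machine's -y half; origin at the centre of its underside. Leave it alone.
- puck_center (a point): Centre of a loose brass puck, 28 mm across and 20 mm high, standing on the control box about 80 mm behind (+x of) the row of buttons. Leave it alone.
- mug: Loose blue mug, 80 mm across and 90 mm high, on the table; origin at the centre of its underside. Leave it alone.
- bottle: Loose white plastic bottle, 60 mm across and 160 mm high, on the table beyond the machines; origin at the centre of its underside. Leave it alone.
- brush_grip (a point): Middle of the handle of a loose brush lying on the table. Leave it alone.

How it is judged:
On the way, in this order (a step that is already met when the one before it is completed fails the run):
1. the yoke arm is home against its stop post (value of joint yoke below 0.04 rad), for 0.2 s.
2. the green start button is pressed (value of joint start above 0.004 m and value of joint yoke below 0.04 rad), for 0.05 s.
At the end, for the whole second after the job is handed in: The yoke arm is within 0.04 rad of home, all four buttons are up (within 1 mm), and ring, puck, mug, bottle and brush are within 10 mm of where they started (value of joint yoke below 0.04 rad and value of joint each of start, stop, jog, lamp below 0.001 m and distance of each of ring, puck_center, mug, bottle, brush_grip from where it was at the start of the episode below 0.01 m); the robot touches nothing.
It fails at once if the green start button is pressed (over 2 mm) while the yoke arm is still out (value of joint start above 0.002 m and value of joint yoke above 0.06 rad).
It fails at once if the red, yellow or black button is pressed (over 1.5 mm) (value of joint any of stop, jog, lamp above 0.0015 m).
It fails at once if the green button is struck or pressed with more than 30 N (contact force between start_base and anything else above 30 N).
It fails at once if a loose thing is moved by more than 10 mm or lifted (distance of any of ring, puck_center, mug, bottle, brush_grip from where it was at the start of the episode above 0.01 m).
It also fails if it takes over 48 s, if anything falls off the work surface, if the arm or the gripper's body presses on something with over 40 N, if the wrist force passes 120 N, or if a joint passes its speed limit or range.

### The arm

A 7-joint arm with a two-finger parallel gripper is mounted at the origin on the work surface. World frame = base frame: x ahead of the robot, y to its left, z up, the work surface at z = 0. Lengths are in m, angles in rad, forces in N, time in s.
With the tool pointing down it reaches from about 0.4 to 0.85 m from the base axis. Payload 4.5 kg.
Tool frame: the origin (TCP) lies where the fingers leave the gripper's body, on its centre line; the fingertips stand 64 mm ahead of it and the grasp point (between the pads) lies 45 mm ahead of it; z points along the fingers, y is the direction in which the jaws open and shut (so a half turn about z gives the same grasp; the last joint's range is limited). The gripper opens to 88 mm and grips with 3 to 60 N. Pads are 18 mm wide; open, the fingers measure 123 mm over their backs; the gripper's body (75 mm by 187 mm) begins 45 mm behind the grasp point.
Start: joints at [-1.231, 0.689, -0.195, 1.565, 0.157, 0.902, -0.215], TCP at [0.188, 0.596, 0.303] pointing down, gripper open.
Joint ranges: [-3.01, 3.01], [-0.46, 2.08], [-1.47, 1.51], [0.13, 2.56], [-1, 4.14], [0.04, 2.09], [-2.66, 2.66]. Speed limits (rad/s): [2.57, 2.57, 3.14, 3.14, 3.14, 3.14, 3.14].

### API

Orientations are given as a unit quaternion [x, y, z, w].
In Python, from plant import monitor, snapshot, workorder, finder gives the robot as it stands.
- The arm moves only by the tool carry_out, never from a script. Its argument "motion" is one flat list of numbers, 6 for each row, row after row: the shift along the tool's x, y, z in cm, then the turn, a rotation vector about the tool's x, y, z in rad. In form: [x, y, z, rx, ry, rz, x, y, z, rx, ry, rz, ...]. A call has 1 to 8 rows; each row shifts and turns the commanded pose from where the row before left it, along the tool's axes as they then stand; what a row does not reach is not made up. A row lasts 1/8 s, in which the tool goes at most 62.5 mm and 10.7 degrees, less where a joint would pass 70% of its speed; a pose out of reach is approached as far as the arm can. A call with a gripper value outside its range is refused whole. "hand" is the finger opening in cm, from 0 to 8.81, set as the call begins (left out, the last holds). The fingers move at their own pace and stop on an object; "grip_force" is the grip in N (left out, the last holds). Time passes only in rows, so rows that do not move let the fingers close. It gives the time, the measured TCP pose, the force and the opening at its end, in the units of the state.
- monitor.get_state(): the state, without advancing time (a new reading comes with each control period).
- snapshot(name): name is "scene" or "top" or "wrist"; returns a dict with "frame" (480x640x3 uint8, red, green, blue), "range_z" (480x640 float32, m along the optical axis (not along the pixel's ray), 0 where there is no reading), "fx", "fy", "cx", "cy" (pixels), "rvec" (rotation vector, rad) and "tvec" (3), from world to camera coordinates, as OpenCV has them; the wrist camera has in their place "hand_eye" (4x4, takes a point from camera to tool coordinates, whose origin is the TCP and whose axes are the flange's). Camera axes: x right, y down, z forward; pixel columns grow to the right and rows downward; lengths in m; the calibration is good to about 2 mm. A picture is of the moment at which its call begins: read the wrist's pose just before it.
- workorder.finish_job(): hands the job in, once; it reports no verdict.
Trained networks look in a picture, given as the dict that the camera call returned (one of the last four; its "shot" number tells which), for a name from the list of things; names that differ only in an ending like _2 or _b are one class to them, and where a whole thing is asked for, a point or a joint stands for the part that bears it (a point fixed in the world has none). Each returns a list of dicts, best first, with "p" (0 to 1); they miss things now and then, are a little off and sometimes report something else, mostly with a low value. They report only what shows in the picture. A call takes as long as a camera call.
- finder.masks_of(picture, thing): "pixels" (480x640 bool, what is visible of it) and "extent" ([left, top, right, bottom] in pixels, round what is visible of it).
The state is a dict: "clock": time; "q": joint angles; "qd": joint speeds; "joint_torque": joint torques, N m; "tool_pos": TCP position; "eef_rot": TCP orientation; "contact_force": force on the tool from outside, world axes, zero at the start; "moment": the same for the moment, N m; "opening": opening from 0.0 (shut) to 1.0 (fully open).
Only numpy, scipy, OpenCV 4.12 (cv2) and the standard library are available. Lean on these libraries where they do the work, as an engineer would, in place of code of your own. Each camera call takes 0.05 s, during which the arm holds its last target. There are 200 camera calls.

## Working session

There is one attempt and no reset: what is moved stays moved. The work goes in short steps, Python scripts to look and compute and a tool call to move; the robot and the scene stay as the last step left them, time stands still between calls to the robot, and variables do not carry over. Pictures are saved under pics/ and viewed, about 8 in all and at most 12, crops included, and the job is handed in when it is done.

Besides the shell and the picture viewer there is one more tool, called after "Emit:" as name(argument=value, ...) on one line, values as JSON. carry_out: Moves the arm, as the interface text tells. Its arguments: {"type":"object","properties":{"motion":{"type":"array"},"hand":{"type":"number"},"grip_force":{"type":"number"}},"required":["motion"]}

```bash
mkdir -p pics; cat > h.py <<'E'
import numpy as np, cv2
from scipy.spatial.transform import Rotation as R
from plant import monitor, snapshot, workorder, finder
def pts(p,mask=None):
    v,u=np.nonzero((p["range_z"]>0)&(mask if mask is not None else True))
    z=p["range_z"][v,u]
    c=np.c_[(u-p["cx"])/p["fx"]*z,(v-p["cy"])/p["fy"]*z,z]
    if "rvec" in p: 
        M=R.from_rotvec(np.ravel(p["rvec"])).as_matrix(); return (c-np.ravel(p["tvec"]))@M
    s=p["state"]; H=np.array(p["hand_eye"]); t=c@H[:3,:3].T+H[:3,3]
    return R.from_quat(s["eef_rot"]).apply(t)+s["tool_pos"]
def snap(n):
    s=monitor.get_state(); p=snapshot(n); p["state"]=s; return p
def save(p,n): cv2.imwrite("pics/"+n+".png",p["frame"][:,:,::-1])
E
python3 - <<'E'
from h import *
s=monitor.get_state(); print({k:np.round(v,3) for k,v in s.items()})
for n in ("top","scene"):
    p=snap(n); save(p,n+"0")
    for t in ("machine","console","yoke","start","stop","jog","lamp","ring","puck_center","mug","bottle","brush_grip"):
        for m in finder.masks_of(p,t)[:2]:
            q=pts(p,m["pixels"]); print(n,t,round(m["p"],2),m["extent"],len(q), np.round(np.median(q,0),3) if len(q) else "",np.round(np.percentile(q,[2,98],axis=0),3).tolist() if len(q) else "")
E
```

```text
{'clock': np.float64(0.0), 'q': array([-1.231,  0.69 , -0.194,  1.566,  0.157,  0.903, -0.215]), 'qd': array([-0.001,  0.001, -0.001,  0.001,  0.002, -0.001, -0.001]), 'joint_torque': array([ 0.0000e+00, -5.2757e+01, -1.2670e+00, -1.5342e+01, -5.3000e-02,
        7.0000e-03,  0.0000e+00]), 'tool_pos': array([0.188, 0.596, 0.302]), 'eef_rot': array([ 0.152,  0.988, -0.001, -0.   ]), 'contact_force': array([0.967, 0.162, 0.085]), 'moment': array([ 0.005, -0.012, -0.016]), 'opening': np.float64(1.005)}
top machine 0.93 [330.2, 205.9, 429.8, 311.0] 8369 [ 0.558 -0.178  0.083] [[0.418, -0.32, 0.072], [0.705, -0.048, 0.144]]
top machine 0.35 [262.2, 277.1, 271.0, 285.0] 77 [0.504 0.169 0.091] [[0.49, 0.155, 0.082], [0.517, 0.182, 0.096]]
top console 0.66 [223.7, 237.0, 294.3, 292.4] 2715 [0.551 0.193 0.069] [[0.465, 0.082, 0.041], [0.612, 0.305, 0.075]]
top yoke 0.56 [341.7, 207.2, 386.6, 294.7] 716 [ 0.581 -0.126  0.141] [[0.461, -0.189, 0.119], [0.694, -0.068, 0.152]]
top yoke 0.39 [257.9, 269.9, 273.5, 286.9] 161 [0.502 0.168 0.084] [[0.484, 0.149, 0.076], [0.523, 0.189, 0.095]]
top sta
[... 2370 characters left out ...]
 [349.8, 204.1, 358.2, 216.1] 88 [0.595 0.194 0.084] [[0.578, 0.185, 0.068], [0.604, 0.21, 0.091]]
scene puck_center 0.3 [341.7, 186.8, 353.9, 192.8] 49 [0.512 0.271 0.088] [[0.498, 0.262, 0.08], [0.521, 0.284, 0.091]]
scene mug 0.68 [404.6, 161.0, 430.9, 199.9] 786 [0.608 0.488 0.057] [[0.562, 0.47, 0.003], [0.638, 0.55, 0.087]]
scene mug 0.29 [245.8, 213.2, 286.2, 284.7] 925 [ 0.613 -0.143  0.139] [[0.466, -0.191, 0.113], [0.703, -0.068, 0.15]]
scene bottle 0.67 [340.4, 245.5, 370.4, 306.6] 1287 [ 0.795 -0.03   0.08 ] [[0.764, -0.046, -0.0], [0.813, 0.003, 0.158]]
scene brush_grip 0.58 [104.7, 346.5, 158.6, 411.0] 1294 [ 0.611 -0.525  0.016] [[0.491, -0.545, -0.001], [0.676, -0.505, 0.02]]
```

```bash
python3 - <<'E'
from h import *
p=snap("top"); f=cv2.resize(p["frame"][150:330,130:510],None,fx=2.1,fy=2.1,interpolation=cv2.INTER_CUBIC)
cv2.imwrite("pics/topc.png",f[:,:,::-1])
m=finder.masks_of(p,"yoke")[0]; q=pts(p,m["pixels"]); q=q[q[:,2]>.13]
# bar: fit
print(cv2.minAreaRect(q[:,:2].astype(np.float32)), np.percentile(q[:,2],[5,50,95]))
for x in np.arange(.45,.72,.02):
    k=q[abs(q[:,0]-x)<.01]; 
    if len(k): print(round(x,2),np.round([k[:,1].min(),k[:,1].max(),np.median(k[:,2])],3))
a=pts(p); c=p["frame"].reshape(-1,3)
g=finder.masks_of(p,"machine")[0]; w=pts(p,g["pixels"]); w=w[abs(w[:,2]-.08)<.012]
print("casing",cv2.minAreaRect(w[:,:2].astype(np.float32)))
v=p["frame"].astype(int); red=(v[:,:,0]>130)&(v[:,:,1]<80)&(v[:,:,2]<80)
w=pts(p,red); w=w[(w[:,1]<0)]; print("post",len(w),np.round(w,3)[::3].tolist())
E
```

```text
((0.5793814659118652, -0.1226515918970108), (0.032512784004211426, 0.26528677344322205), 63.40592575073242) [0.1369306  0.14182387 0.1478674 ]
0.45 [-0.08  -0.068  0.14 ]
0.47 [-0.089 -0.059  0.142]
0.49 [-0.096 -0.069  0.142]
0.51 [-0.108 -0.078  0.141]
0.53 [-0.118 -0.088  0.142]
0.55 [-0.128 -0.097  0.141]
0.57 [-0.137 -0.107  0.141]
0.59 [-0.147 -0.117  0.142]
0.61 [-0.156 -0.126  0.141]
0.63 [-0.164 -0.136  0.141]
0.65 [-0.172 -0.146  0.142]
0.67 [-0.191 -0.155  0.144]
0.69 [-0.192 -0.159  0.145]
casing ((0.5635566711425781, -0.18637393414974213), (0.29963693022727966, 0.2800033986568451), 4.8454270362854)
post 5339 [[0.893, -0.591, 0.118], [0.892, -0.6, 0.121], [0.891, -0.608, 0.124], [0.893, -0.62, 0.117], [0.892, -0.628, 0.121], [0.891, -0.636, 0.124], [0.891, -0.646, 0.122], [0.889, -0.653, 0.128], [0.889, -0.663, 0.126], [0.887, -0.671, 0.131], [0.888, -0.681, 0.129], [0.89, -0.694, 0.123], [0.887, -0.699, 0.131], [0.887, -0.708, 0.131], [0.888, -0.721, 0.126], [0.888, -0.729, 0.128], [0.889, -0.741, 0.124], [0.887, -0.587, 0.126], [0.887, -0.597, 0.126], [0.884, -0.603, 0.
[... 28229 characters left out ...]
, 0.128], [0.555, -0.694, 0.131], [0.556, -0.706, 0.125], [0.555, -0.713, 0.13], [0.556, -0.726, 0.123], [0.555, -0.731, 0.131], [0.555, -0.582, 0.123], [0.554, -0.587, 0.132], [0.554, -0.596, 0.132], [0.554, -0.605, 0.133], [0.554, -0.616, 0.127], [0.554, -0.625, 0.128], [0.554, -0.635, 0.127], [0.554, -0.645, 0.125], [0.554, -0.655, 0.124], [0.553, -0.662, 0.128], [0.553, -0.672, 0.126], [0.553, -0.681, 0.127], [0.553, -0.689, 0.128], [0.553, -0.698, 0.128], [0.553, -0.709, 0.125], [0.552, -0.714, 0.132], [0.552, -0.724, 0.13], [0.552, -0.734, 0.13], [0.447, -0.212, 0.142], [0.444, -0.212, 0.138], [0.441, -0.208, 0.147], [0.441, -0.218, 0.14], [0.438, -0.212, 0.14], [0.435, -0.213, 0.135]]
```

View pics/topc.png

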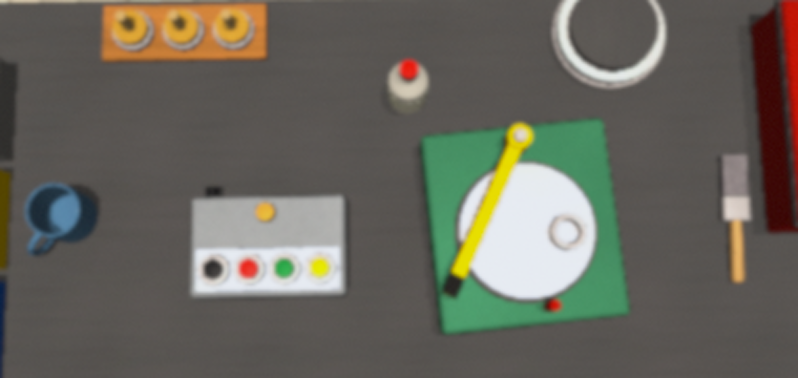

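View pics/scene0.png

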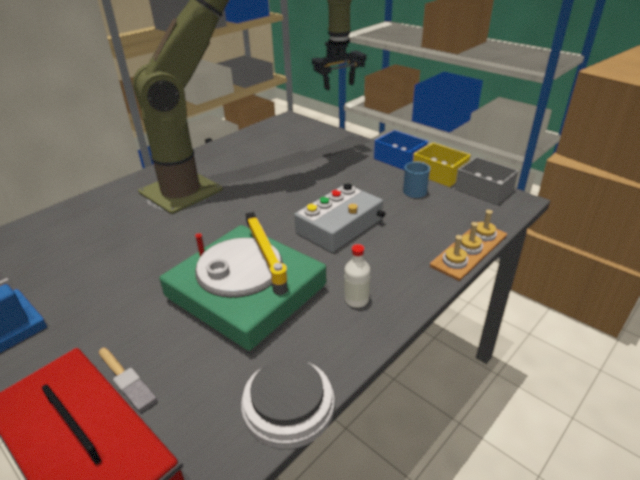

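The top view is clear. The arm is about 0.53 rad out, the button order along +y is yellow, green, red, black, and the post is near (0.441, -0.214). I'll set out with the fingers shut.

```bash
cat >> h.py <<'E'
PIV=np.array([.683,-.176]); YAW=np.radians(4.85)
def push(th,gap,lim=0):
    a=YAW-th; d=-np.array([np.cos(a),np.sin(a)]); n=np.array([-np.sin(a),np.cos(a)])
    return PIV+.17*d+(.0285+gap)*n, a+np.pi/2
def rows(xyz,ya,n):
    s=monitor.get_state(); q=R.from_quat(s["eef_rot"]); y=q.as_matrix()[:,1]
    cur=np.arctan2(y[1],y[0]); dy=(ya-cur+np.pi)%(2*np.pi)-np.pi
    d=(np.array(xyz)-s["tool_pos"]); p=q
    print("pos",np.round(s["tool_pos"],4),"ya",round(cur,3),"F",np.round(s["contact_force"],1),"t",s["clock"],"tilt",np.round(q.as_matrix()[:,2],3))
    for i in range(n):
        print(np.round(p.inv().apply(d/n)*100,2), "rz",round(-dy/n,4)); p=p*R.from_rotvec([0,0,-dy/n])
E
python3 - <<'E'
from h import *
xy,ya=push(.53,.015); print(xy,ya); rows([*xy,.30],ya,14)
E
```

```text
[ 0.54832064 -0.06351125] 1.1254447955166216
pos [0.1881 0.596  0.3027] ya 1.265 F [ 0.9 -0.4 -0.2] t 1.45 tilt [ 0.  0. -1.]
[-3.87 -3.72  0.02] rz 0.01
[-3.91 -3.68  0.02] rz 0.01
[-3.95 -3.64  0.02] rz 0.01
[-3.98 -3.6   0.02] rz 0.01
[-4.02 -3.56  0.02] rz 0.01
[-4.05 -3.52  0.02] rz 0.01
[-4.09 -3.48  0.02] rz 0.01
[-4.12 -3.44  0.02] rz 0.01
[-4.16 -3.4   0.02] rz 0.01
[-4.19 -3.36  0.02] rz 0.01
[-4.22 -3.31  0.02] rz 0.01
[-4.26 -3.27  0.02] rz 0.01
[-4.29 -3.23  0.02] rz 0.01
[-4.32 -3.19  0.02] rz 0.01
```

Emit:
carry_out(motion=[-3.9,-3.7,0,0,0,0.01,-3.9,-3.7,0,0,0,0.01,-3.95,-3.65,0,0,0,0.01,-4,-3.6,0,0,0,0.01,-4,-3.6,0,0,0,0.01,-4,-3.5,0,0,0,0.01,-4.1,-3.5,0,0,0,0.01,-4.1,-3.4,0,0,0,0.01], hand=0, grip_force=10)

```text
clock: 2.45
tool_pos: [0.3945, 0.2177, 0.303]
eef_rot: [0.192, 0.981, 0.0, 0.0]
contact_force: [1.0, 0.1, -0.2]
opening: 0.116
```

Emit:
carry_out(motion=[-4.1,-3.4,0,0,0,0.01,-4.2,-3.4,0,0,0,0.01,-4.2,-3.3,0,0,0,0.01,-4.2,-3.3,0,0,0,0.01,-4.2,-3.2,0,0,0,0.01,0,0,0,0,0,0,0,0,0,0,0,0])

```text
clock: 3.32
tool_pos: [0.5198, -0.0152, 0.3026]
eef_rot: [0.216, 0.976, 0.0, -0.0]
contact_force: [-0.6, 0.8, 0.2]
opening: 0.008
```

```bash
python3 - <<'E'
from h import *
xy,ya=push(.53,.015); rows([*xy,.179],ya,3)
p=snap("wrist"); save(p,"w1"); 
for m in finder.masks_of(p,"yoke")[:1]:
    q=pts(p,m["pixels"]); q=q[(q[:,2]>.132)&(q[:,2]<.16)]; print(m["p"],len(q))
    for x in np.arange(.45,.72,.03):
        k=q[abs(q[:,0]-x)<.004]
        if len(k)>5: print(round(x,2),np.round([*np.percentile(k[:,1],[2,98]),np.median(k[:,2])],3))
E
```

```text
pos [ 0.5198 -0.0152  0.3026] ya 1.135 F [-0.6  0.8  0.2] t 3.325 tilt [-0.     0.001 -1.   ]
[-1.54 -1.06  4.12] rz 0.0033
[-1.55 -1.06  4.12] rz 0.0033
[-1.55 -1.05  4.12] rz 0.0033
0.94 3696
0.45 [-0.078 -0.075  0.141]
0.48 [-0.089 -0.065  0.141]
0.51 [-0.104 -0.079  0.141]
```

View pics/w1.png

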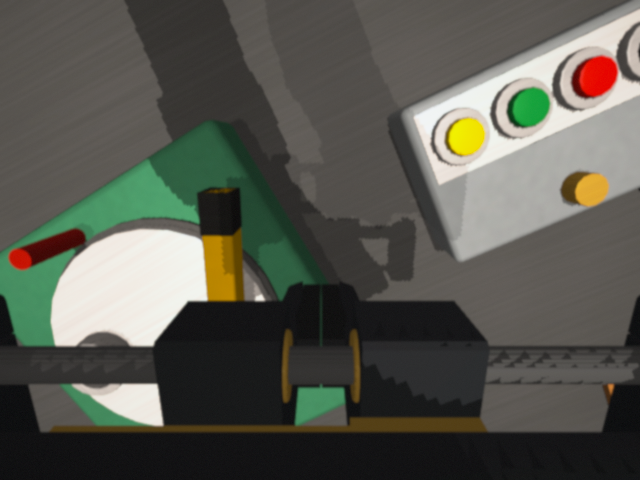

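The wrist view shows the yoke end (columns 200–243) left of the shut fingers, with free space on the push side. The depth edges agree with my model, so I'm going down beside the bar.

Emit:
carry_out(motion=[-1.55,-1.05,4.1,0,0,0.003,-1.55,-1.05,4.1,0,0,0.003,-1.55,-1.05,4.1,0,0,0.003,0,0,0,0,0,0,0,0,0,0,0,0])

```text
clock: 4.05
tool_pos: [0.549, -0.0623, 0.181]
eef_rot: [0.219, 0.976, 0.001, 0.0]
contact_force: [-0.6, 0.4, 0.3]
opening: 0.007
```

```bash
python3 - <<'E'
from h import *
xy,ya=push(.15,.0); rows([*xy,.179],ya,1)
s=monitor.get_state(); pos=s["tool_pos"]; q=R.from_quat(s["eef_rot"]); y=q.as_matrix()[:,1]; cur=np.arctan2(y[1],y[0])
for th in np.arange(.51,-.01,-.04):
    xy,ya=push(th,0); d=np.array([*xy,pos[2]])-pos; print(round(th,2),np.round(q.inv().apply(d)*100,2),round(cur-ya,3)); pos=pos+d; q=q*R.from_rotvec([0,0,cur-ya]); cur=ya
E
```

```text
pos [ 0.549  -0.0623  0.181 ] ya 1.128 F [-0.6  0.4  0.3] t 4.05 tilt [ 0.001  0.001 -1.   ]
[-0.12 -8.15  0.18] rz -0.3772
0.51 [ 0.07 -1.98 -0.  ] -0.017
0.47 [ 0.1  -0.68 -0.  ] -0.04
0.43 [ 0.1  -0.68 -0.  ] -0.04
0.39 [ 0.1  -0.68 -0.  ] -0.04
0.35 [ 0.1  -0.68 -0.  ] -0.04
0.31 [ 0.1  -0.68 -0.  ] -0.04
0.27 [ 0.1  -0.68 -0.  ] -0.04
0.23 [ 0.1  -0.68 -0.  ] -0.04
0.19 [ 0.1  -0.68 -0.  ] -0.04
0.15 [ 0.1  -0.68 -0.  ] -0.04
0.11 [ 0.1  -0.68 -0.  ] -0.04
0.07 [ 0.1  -0.68 -0.  ] -0.04
0.03 [ 0.1  -0.68 -0.  ] -0.04
```

Emit:
carry_out(motion=[0,-1.0,0,0,0,-0.01,0.05,-1.0,0,0,0,-0.01,0.1,-0.7,0,0,0,-0.04,0.1,-0.7,0,0,0,-0.04,0.1,-0.7,0,0,0,-0.04,0.1,-0.7,0,0,0,-0.04,0.1,-0.7,0,0,0,-0.04,0,0,0,0,0,0])

```text
clock: 5.05
tool_pos: [0.5224, -0.1145, 0.1794]
eef_rot: [0.113, 0.994, -0.0, -0.001]
contact_force: [0.6, -0.0, 1.1]
opening: 0.006
```

```bash
cat > y.py <<'E'
from h import *
xy,ya=push(.04,.0); rows([*xy,.181],ya,1)
p=snap("top"); m=finder.masks_of(p,"yoke")[0]; q=pts(p,m["pixels"]); q=q[(q[:,2]>.132)&(q[:,2]<.16)]
q=q[np.hypot(*(q[:,:2]-PIV).T)>.05]
vx,vy,x0,y0=cv2.fitLine(q[:,:2].astype(np.float32),cv2.DIST_L2,0,.001,.001).ravel()
print("yoke est",m["p"],len(q),YAW-np.arctan2(vy*np.sign(vx),abs(vx)))
save(p,"last")
E
python3 y.py
```

```text
pos [ 0.5224 -0.1145  0.1794] ya 1.345 F [ 0.6 -0.   1.1] t 5.05 tilt [-0.002 -0.001 -1.   ]
[ 0.12 -4.2  -0.16] rz -0.2705
yoke est 0.81 144 0.27363493405661726
```

Emit:
carry_out(motion=[0.1,-0.7,0,0,0,-0.04,0.1,-0.7,0,0,0,-0.04,0.1,-0.7,0,0,0,-0.04,0.1,-0.7,0,0,0,-0.04,0.1,-0.6,0,0,0,-0.04,0,0,0,0,0,0,0,0,0,0,0,0])

```text
clock: 6.02
tool_pos: [0.513, -0.1466, 0.1797]
eef_rot: [0.013, 1.0, -0.0, -0.0]
contact_force: [-0.0, -0.4, -0.5]
opening: 0.008
```

```bash
python3 y.py
```

```text
pos [ 0.513  -0.1466  0.1797] ya 1.545 F [-0.  -0.4 -0.5] t 6.025 tilt [-0.001 -0.001 -1.   ]
[ 0.09 -0.85 -0.13] rz -0.0703
yoke est 0.62 160 0.08844261821738623
```

Emit:
carry_out(motion=[0,-0.4,0,0,0,-0.03,0,-0.4,0,0,0,-0.03,0,-0.3,0,0,0,-0.02,0,-0.2,0,0,0,0,0,0,0,0,0,0])

```text
clock: 6.75
tool_pos: [0.5136, -0.1595, 0.1797]
eef_rot: [-0.027, 1.0, -0.0, 0.0]
contact_force: [0.5, 1.3, 0.9]
opening: 0.005
```

Emit:
carry_out(motion=[0,-0.1,0,0,0,0,0,-0.1,0,0,0,0,0,0,0,0,0,0])

```text
clock: 7.12
tool_pos: [0.5138, -0.1611, 0.1797]
eef_rot: [-0.028, 1.0, 0.0, 0.0]
contact_force: [-1.4, 0.7, -0.8]
opening: 0.003
```

```bash
python3 y.py
```

```text
pos [ 0.5138 -0.1611  0.1797] ya 1.626 F [-1.4  0.7 -0.8] t 7.125 tilt [ 0.  0. -1.]
[ 0.16  0.6  -0.13] rz 0.0106
yoke est 0.58 171 0.002656624842502106
```

Emit:
carry_out(motion=[0,-0.1,0,0,0,0,0,-0.1,0,0,0,0])

```text
clock: 7.48
tool_pos: [0.5138, -0.162, 0.1797]
eef_rot: [-0.028, 1.0, 0.001, 0.0]
contact_force: [-1.6, 5.9, 1.1]
opening: 0.003
```

Emit:
carry_out(motion=[0,-0.1,0,0,0,0,0,-0.1,0,0,0,0])

```text
clock: 7.72
tool_pos: [0.5138, -0.1622, 0.1797]
eef_rot: [-0.029, 1.0, 0.002, -0.0]
contact_force: [-2.6, 8.9, 1.7]
opening: 0.004
```

The force rises to 9 N with no further travel, so the arm is against the stop. Backing off and rising.

Emit:
carry_out(motion=[0,0,0,0,0,0,0,0,0,0,0,0,0,1.5,0,0,0,0,0,2.5,0,0,0,0,0,2,-4,0,0,0,0,0,-5,0,0,0,0,0,-2,0,0,0,0,0,0,0,0,0])

```text
clock: 8.72
tool_pos: [0.5116, -0.1056, 0.2912]
eef_rot: [-0.027, 1.0, -0.001, 0.002]
contact_force: [0.2, 0.1, -0.2]
opening: 0.006
```

```bash
python3 y.py; python3 - <<'E'
from h import *
p=snap("top"); cv2.imwrite("pics/c2.png",cv2.resize(p["frame"][190:330,210:450],None,fx=3,fy=3,interpolation=cv2.INTER_CUBIC)[:,:,::-1])
rows([.505,.168,.25],np.pi/2,8)
E
```

```text
pos [ 0.5116 -0.1056  0.2912] ya 1.625 F [ 0.2  0.1 -0.2] t 8.725 tilt [ 0.004 -0.002 -1.   ]
[ 0.29 -4.93 11.03] rz 0.0097
yoke est 0.78 12 -1.4412712071053013
pos [ 0.51   -0.1055  0.2886] ya 1.626 F [-0.5  0.5 -0.5] t 8.875 tilt [-0.002 -0.    -1.   ]
[-0.13  3.42  0.48] rz 0.0069
[-0.1   3.42  0.48] rz 0.0069
[-0.08  3.42  0.48] rz 0.0069
[-0.05  3.42  0.48] rz 0.0069
[-0.03  3.42  0.48] rz 0.0069
[-0.01  3.42  0.48] rz 0.0069
[0.02 3.42 0.48] rz 0.0069
[0.04 3.42 0.48] rz 0.0069
```

View pics/c2.png

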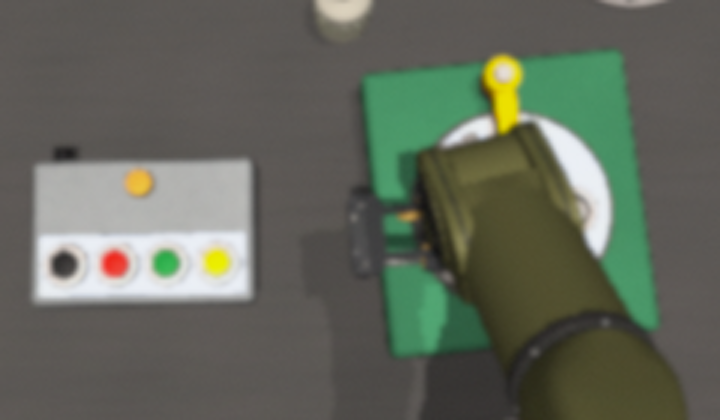

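The top view shows the arm blocking the yoke at home. I'll move part way to the button and measure both.

Emit:
carry_out(motion=[0,3.5,0,0,0,0.01,0,3.5,0,0,0,0.01,0,3.5,0,0,0,0.01,0,3.5,0,0,0,0.01,0,3.5,0,0,0,0.01,3,0,0,0,0,0,3,0,0,0,0,0,0,0,0,0,0,0])

```text
clock: 9.88
tool_pos: [0.4421, 0.069, 0.2887]
eef_rot: [-0.003, 1.0, -0.001, -0.002]
contact_force: [0.3, 0.2, 0.2]
opening: 0.003
```

```bash
python3 y.py; python3 - <<'E'
from h import *
t=snap("top"); cv2.imwrite("pics/c3.png",cv2.resize(t["frame"][190:330,210:450],None,fx=3,fy=3,interpolation=cv2.INTER_CUBIC)[:,:,::-1])
p=snap("wrist"); save(p,"w3"); 
for n,c in (("w",p),("t",t)):
    for m in finder.masks_of(c,"start")[:2]:
        q=pts(c,m["pixels"]); 
        if len(q): zt=np.percentile(q[:,2],90); k=q[q[:,2]>zt-.006]; print(n,m["p"],m["extent"],len(k),zt,(k.min(0)+k.max(0))/2,np.median(k,0))
E
```

```text
pos [0.4421 0.069  0.2887] ya 1.578 F [0.3 0.2 0.2] t 9.875 tilt [-0.004 -0.002 -1.   ]
[ -6.88 -22.44  10.77] rz -0.0379
yoke est 0.9 516 -0.00033025331415988124
w 0.58 [420.1, 275.9, 459.8, 300.4] 676 0.09196481079736088 [0.45919215 0.13784247 0.19063187] [0.49743741 0.16824181 0.09098643]
w 0.52 [0.0, 293.9, 46.1, 430.5] 309 0.11822851897425249 [ 0.55675412 -0.17496181  0.11667922] [ 0.6006207  -0.1715208   0.11559468]
t 0.61 [225.7, 273.4, 236.7, 280.3] 35 0.09561051737248764 [0.50312676 0.27166349 0.0957821 ] [0.50323734 0.27060225 0.09309374]
t 0.52 [260.2, 274.3, 270.0, 281.2] 44 0.0947002714707468 [0.49106468 0.14835482 0.32480819] [0.50593101 0.1695046  0.09213007]
```

View pics/c3.png

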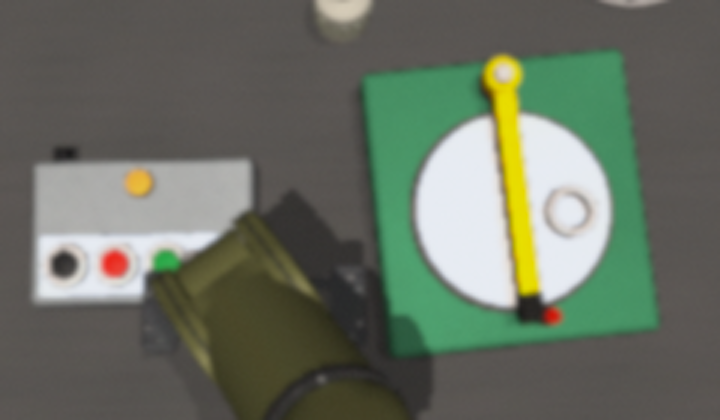

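View pics/w3.png

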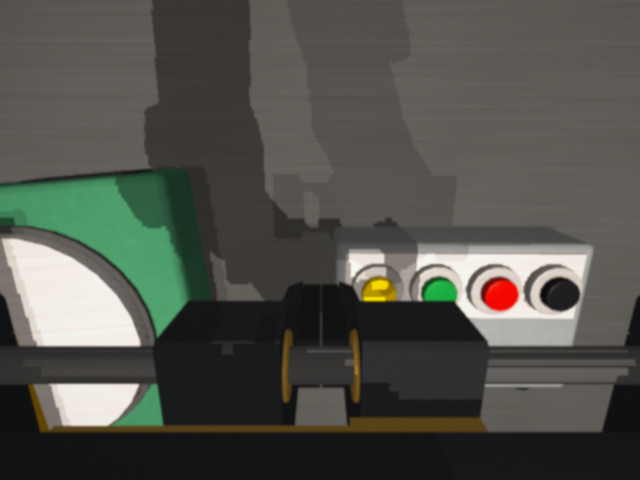

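The top view shows the yoke arm's black end touching the red post, with an estimate of 0.000 rad. The wrist view shows the green cap at (440, 290), between yellow and red. The button is at about (0.504, 0.169) with its top near z 0.093.

```bash
python3 - <<'E'
from h import *
rows([.504,.169,.185],np.pi/2,4)
E
```

```text
pos [0.4454 0.0694 0.2895] ya 1.575 F [-0.3 -0.1 -0.4] t 10.175 tilt [ 0.001  0.    -1.   ]
[-1.47  2.48  2.61] rz 0.0011
[-1.47  2.48  2.61] rz 0.0011
[-1.47  2.49  2.61] rz 0.0011
[-1.47  2.49  2.61] rz 0.0011
```

Emit:
carry_out(motion=[-1.95,3.3,0.5,0,0,0,-1.95,3.3,1,0,0,0,-1.95,3.3,2,0,0,0,0,0,3.5,0,0,0,0,0,3.4,0,0,0,0,0,0,0,0,0,0,0,0,0,0,0])

```text
clock: 11.05
tool_pos: [0.5031, 0.1689, 0.1865]
eef_rot: [-0.002, 1.0, 0.0, 0.001]
contact_force: [-0.5, -0.2, -0.5]
opening: 0.007
```

```bash
python3 - <<'E'
from h import *
rows([.504,.169,.157],np.pi/2,1)
p=snap("scene"); cv2.imwrite("pics/s4.png",cv2.resize(p["frame"][130:270,230:430],None,fx=4,fy=4,interpolation=cv2.INTER_CUBIC)[:,:,::-1])
E
```

```text
pos [0.5031 0.1689 0.1865] ya 1.576 F [-0.5 -0.2 -0.5] t 11.05 tilt [ 0.001  0.001 -1.   ]
[-0.08  0.    2.95] rz 0.0048
```

View pics/s4.png

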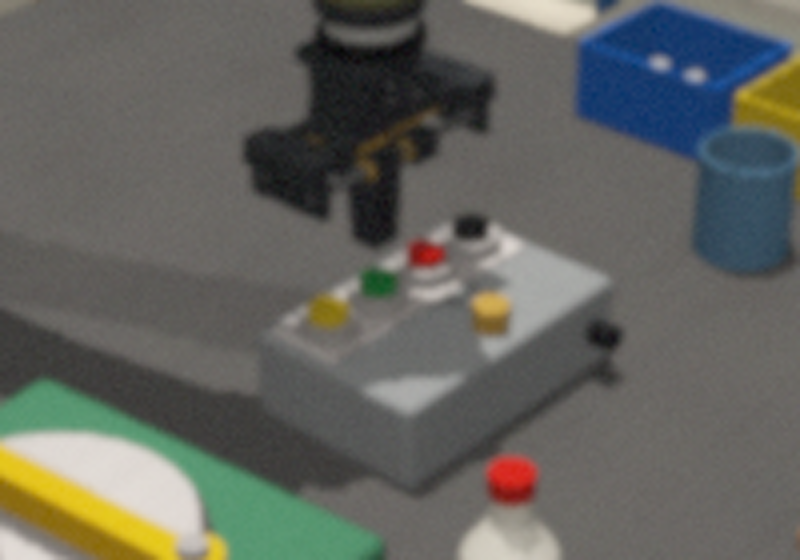

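The fingertips stand straight above the green cap (378, 282). Descending gently.

Emit:
carry_out(motion=[-0.1,0,0.8,0,0,0,0,0,0.8,0,0,0,0,0,0.4,0,0,0,0,0,0.2,0,0,0,0,0,0,0,0,0])

```text
clock: 11.72
tool_pos: [0.5033, 0.1687, 0.1636]
eef_rot: [-0.003, 1.0, -0.0, -0.0]
contact_force: [-0.0, -0.5, -0.5]
opening: 0.004
```

Emit:
carry_out(motion=[0,0,0.2,0,0,0,0,0,0.2,0,0,0,0,0,0,0,0,0])

```text
clock: 12.1
tool_pos: [0.5033, 0.1686, 0.1596]
eef_rot: [-0.003, 1.0, -0.0, -0.0]
contact_force: [0.0, -0.0, 0.3]
opening: 0.004
```

Emit:
carry_out(motion=[0,0,0.2,0,0,0,0,0,0.1,0,0,0,0,0,0,0,0,0])

```text
clock: 12.48
tool_pos: [0.5034, 0.1687, 0.1566]
eef_rot: [-0.003, 1.0, 0.0, -0.0]
contact_force: [-0.4, 0.6, -0.4]
opening: 0.005
```

Emit:
carry_out(motion=[0,0,0.1,0,0,0,0,0,0.1,0,0,0,0,0,0,0,0,0])

```text
clock: 12.85
tool_pos: [0.5034, 0.1687, 0.1548]
eef_rot: [-0.003, 1.0, 0.0, 0.0]
contact_force: [-0.9, -0.2, 1.3]
opening: 0.009
```

Emit:
carry_out(motion=[0,0,0.1,0,0,0,0,0,0.1,0,0,0,0,0,0,0,0,0])

```text
clock: 13.22
tool_pos: [0.5035, 0.1687, 0.1527]
eef_rot: [-0.003, 1.0, 0.0, 0.0]
contact_force: [-0.9, -0.7, 3.0]
opening: 0.004
```

Emit:
carry_out(motion=[0,0,0.1,0,0,0,0,0,0,0,0,0])

```text
clock: 13.48
tool_pos: [0.5034, 0.1687, 0.1517]
eef_rot: [-0.003, 1.0, 0.0, 0.0]
contact_force: [-1.0, -0.4, 4.3]
opening: 0.005
```

Emit:
carry_out(motion=[0,0,0.1,0,0,0,0,0,0,0,0,0])

```text
clock: 13.72
tool_pos: [0.5034, 0.1687, 0.1507]
eef_rot: [-0.003, 1.0, 0.0, 0.0]
contact_force: [-1.4, -0.8, 5.6]
opening: 0.004
```

Emit:
carry_out(motion=[0,0,0.1,0,0,0,0,0,0,0,0,0])

```text
clock: 13.98
tool_pos: [0.5034, 0.1687, 0.1504]
eef_rot: [-0.003, 1.0, -0.0, 0.0]
contact_force: [-2.3, -0.9, 11.1]
opening: 0.006
```

The button is bottomed out: 11 N with almost no travel. Withdrawing straight up, then clear.

Emit:
carry_out(motion=[0,0,-0.3,0,0,0,0,0,-1,0,0,0,0,0,-3,0,0,0,0,0,-5,0,0,0,0,0,-5,0,0,0,3,0,0,0,0,0,4,0,0,0,0,0,0,0,0,0,0,0])

```text
clock: 14.98
tool_pos: [0.4305, 0.1679, 0.293]
eef_rot: [-0.004, 1.0, -0.001, -0.001]
contact_force: [0.2, -0.1, -0.4]
opening: 0.009
```

Emit:
carry_out(motion=[0,3,0,0,0,0,0,4,0,0,0,0,0,5,0,0,0,0,0,5,0,0,0,0,0,5,0,0,0,0,0,4,0,0,0,0,0,0,0,0,0,0,0,0,0,0,0,0])

```text
clock: 15.98
tool_pos: [0.4328, 0.4273, 0.2923]
eef_rot: [-0.002, 1.0, -0.001, -0.0]
contact_force: [1.5, -0.2, 0.3]
opening: 0.002
```

```bash
python3 y.py; python3 - <<'E'
from h import *
p=snap("top"); cv2.imwrite("pics/c5.png",cv2.resize(p["frame"][150:330,130:510],None,fx=2.1,fy=2.1,interpolation=cv2.INTER_CUBIC)[:,:,::-1])
for t in ("start","ring","puck_center","mug","bottle","brush_grip"):
    for m in finder.masks_of(p,t)[:1]:
        q=pts(p,m["pixels"]); print(t,round(m["p"],2),np.round(np.median(q,0),3))
E
```

```text
pos [0.4328 0.4273 0.2923] ya 1.575 F [ 1.5 -0.2  0.3] t 15.975 tilt [-0.    -0.002 -1.   ]
[ -7.67 -58.25  11.22] rz -0.0404
yoke est 0.72 517 -0.0008873630277142636
start 0.49 [0.504 0.169 0.091]
puck_center 0.37 [0.585 0.197 0.088]
mug 0.72 [0.593 0.523 0.037]
bottle 0.81 [ 0.767 -0.016  0.107]
brush_grip 0.87 [ 0.592 -0.525  0.017]
```

View pics/c5.png

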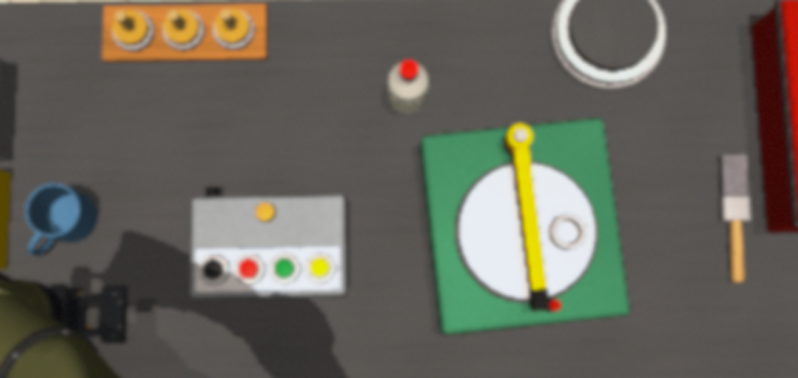

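The yoke rests against the post, all the loose things are where they were (ring at (566, 231) as before), and the hand is clear.

```bash
python3 -c "
from plant import workorder; print(workorder.finish_job())"
```

```text
the job is handed in; nothing more can be done
None
```

I pushed the yoke arm home with shut fingertips and backed off. I then pressed the green button and withdrew. The job is handed in at about 16 s of robot time, and the hand-in gave no verdict.

- **Yoke:** at the stop the force rose to about 9 N with no further travel. The camera estimate was 0.000 rad before the press and -0.001 rad at the end. The last picture shows the arm's end against the red post.
- **Green button:** I pressed it until it bottomed out, at 11 N peak with about 5–6 mm of travel. At the end its top measured the same height as at the start, within 1 mm.
- **Other buttons:** I did not touch red, yellow or black. I did not measure their travel separately.
- **Loose things:** puck, mug and bottle measured within about 2 mm of where they started. The brush's measured centre differed by 6 mm, which I put down to the mask, because the picture shows it unmoved. The network missed the ring in the last look, but its pixel position was unchanged.
- **Hand:** it finished clear of everything, with force readings near zero (1.5 N at most, slightly above the usual noise).

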